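# Take a click-stop filter slider out of a light source and put it in its case

## Robot

A 6-joint arm with a two-finger parallel gripper is mounted at the origin on a cart in front of the work surface, level with it; the furniture and walls round the work are solid. World frame = base frame: x ahead of the robot, y to its left, z up, the work surface at z = 0. Lengths are in mm, angles in rad, forces in N, time in s.
With the tool pointing down it reaches from about 350 to 950 mm from the base axis. Payload 17.4 kg.
Tool frame: the origin (TCP) lies at the very end of the fingers, on their centre line; the grasp point (between the pads) lies 19 mm behind it (env.grip_depth is the distance from the TCP to the grasp point, in mm); z points along the fingers, y is the line along which they close (so a half turn about z gives the same grasp; the last joint's range is limited). The gripper opens to 93 mm and grips with 3 to 60 N. Pads are 15 mm wide; open, the fingers measure 128 mm over their backs; the gripper's body (75 mm by 188 mm) begins 65 mm behind the grasp point.
Start: joints at [-1.178, 0.116, 1.442, -0, 1.584, -0.038], TCP at [281.87, -613.336, 218.646] pointing down, gripper open.
Joint ranges: [-2.83, 2.83], [-0.83, 2.19], [0.07, 2.5], [-1.14, 4.28], [0.01, 3], [-2.97, 2.97]. Speed limits (rad/s): [1.89, 1.89, 2.22, 3.14, 3.14, 3.14].

## Interface

Orientations are given as a unit quaternion [x, y, z, w].
In Python, from bench import env, eoat, inverse_kinematics, eyes, sign_off, read_time_s, read_qpos, read_qd, read_effort, read_position, read_tool_rot, read_contact_force, read_ft_torque, read_finger_gap, read_grip_force gives the robot as it stands. Calls block until the motion is done:
- env.reach(position, orientation): joint-space move of the TCP to a pose.
- env.servo_line(position, rotation=None, vel=150): straight line of the TCP; rotation=None keeps the orientation; vel is the mean speed in mm/s.
- env.move_joints(angles): joint-space move.
- eoat.grip(opening, grasp_force=None): opening from 0.0 (shut) to 1.0 (fully open); grasp_force is the grip in N (None keeps the last); returns when the fingers have stopped.
- env.pause(seconds).
- inverse_kinematics(position, orientation): joint angles nearest the present ones, or None.
- eyes.capture(name): name is "scene" or "top"; returns a dict with "image" (420x560x3 uint8, blue, green, red), "intrinsics" (3x3 intrinsics, pixels), "dist_coeffs" ([k1, k2, p1, p2, k3] as OpenCV has them; the pictures are not rectified), "R" (3x3) and "t" (3): a world point X has camera coordinates R X + t. Camera axes: x right, y down, z forward; pixel columns grow to the right and rows downward; lengths in mm; the calibration is good to about 2 mm. A picture is of the moment at which its call begins. There is no depth.
A pose or a line that the arm cannot do raises env.IKError and nothing moves.
- sign_off(): hands the job in; it is judged then, once.
Readings, each from a call of its own:
- read_time_s(): time.
- read_qpos(): joint angles.
- read_qd(): joint speeds.
- read_effort(): joint torques, N m.
- read_position(): TCP position.
- read_tool_rot(): TCP orientation.
- read_contact_force(): force on the tool from outside, world axes, zero at the start.
- read_ft_torque(): the same for the moment, N m.
- read_finger_gap(): opening from 0.0 (shut) to 1.0 (fully open).
- read_grip_force(): force on a finger pad.
Only numpy, scipy, OpenCV 4.12 (cv2) and the standard library are available. Lean on these libraries where they do the work, as an engineer would, in place of code of your own. Each camera call takes 0.05 s, during which the arm holds its last target. There are 200 camera calls.

## Task

Take the filter slider out of the microscope light source and put it away without letting it touch the desk. First press the square shutter key on the left, then the large round lamp key on the right (not the small key between them); then draw the slider with the flat bar handle straight out of its click-stop, set it flat, handle up, on the floor of the open filter case before letting go of it, and shut the lid. Leave the slider with the round knob clicked in, and do not disturb the other things on the desk.

Things in the scene. Friction and masses are not known exactly. Their poses are not given: they have to be found in the camera images.
- light_source: White light-source case, fixed, 160 deep (x) x 190 wide (y) x 88 mm high; origin at the middle of its underside; the -x face is its front, towards the robot. Two slider slots in the front face; on top two aluminium collars (36 mm across, 8 mm high) at x = -42, y = +-40 mm, and behind them a row of three keys at x = +14 mm.
- left_slot (a point): Middle of the floor of the left slot at the front face (x = -80, y = +40, z = 50 mm of the case). A slot is 39 mm wide, 10 mm high, 76 mm deep. A spring ball in each side wall clicks into a notch of the slider and lets go at about 14 N of straight pull along -x.
- right_slot (a point): The same point of the right slot (x = -80, y = -40, z = 50 mm of the case).
- shutter_key (a joint): Left key (y = +48 mm on the case), square, 24 mm, stands 6 mm proud of the case top; value 0 up, 0.004 m fully down; about 4 N, springs back. Counts as pressed from 0.0025 m.
- shutter_key_top (a point): Centre of the top face of the square shutter key.
- dimmer_key (a joint): Small round key between the two (y = 0 on the case), 14 mm across, 6 mm proud; value 0 up, 0.004 m down. Not to be pressed.
- lamp_key (a joint): Right key (y = -48 mm on the case), round, 25 mm across, 6 mm proud; value 0 up, 0.004 m fully down; about 4 N, springs back. Counts as pressed from 0.0025 m.
- lamp_key_top (a point): Centre of the top face of the round lamp key.
- filter_slider: Aluminium filter slider, 70 g, clicked into one of the two slots (either), lying flat. Blade 70 x 36 x 8 mm with a round glass window, inside the case; its handle is outside. Origin on the underside at the blade's middle (blade x = -34 to +36 mm); +x points into the case, z up. Clicked in, the origin is at x = -44 mm of the case; drawn out 72 mm it is clear of the slot.
- filter_slider_grip (a point): Centre of the slider's flat black bar handle (x = -62, y = 0, z = 12 mm of the slider). The bar is 32 mm long (x = -78 to -46 mm), 14 mm wide (y) and stands 0 to 24 mm above the underside; it begins 10 mm in front of the case.
- diffuser_slider: Diffuser slider in the other slot: the same blade, but with an upright round black knob (24 mm across, 24 mm high, centre at x = -60 mm). Stays clicked in.
- filter_case: Shallow grey plastic filter case lined with felt, fixed, open. Origin at the middle of its underside; long side along y (176 mm), 96 mm along x, -x side towards the robot. Inside clear x = -45 to +45 mm, y = -85 to +85 mm; floor 4 mm and rim 22 mm above the underside. The slider goes in lengthwise along y, either way round, and its handle then stands 6 mm above the rim.
- case_lid (a joint): Lid of the case, hinged along y at x = +48, z = +22 mm of the case; 0 shut, 1.92 rad fully open (leaning back past upright, top edge about 107 mm above the desk at x = +94 mm of the case). 96 mm from hinge to front edge, 14 mm thick with its rim. Shut, its top is 36 mm above the underside, with 28 mm clear inside. The hinge is damped: past upright it sinks shut by itself.
- objective_a: Tall microscope objective standing on the desk, 35 mm across, 50 mm high; origin under its middle. Bystander.
- objective_b: Short microscope objective standing on the desk, 29 mm across, 41 mm high; origin under its middle. Bystander.
- oil_drop: Small dropper bottle with a red cap, 27 mm across, 68 mm high; origin under its middle. Bystander.
- cap_lens: Flat black lens cap, 46 mm across, 10 mm high; origin under its middle. Bystander.

How it is judged:
By the outcome, as a careful person would: the job done as asked, in the order asked, and still so for the second after the job is handed in, with the robot touching nothing.
It also fails if it takes over 61 s, if anything falls off the work surface, if the arm or the gripper's body presses on something with over 40 N, if the wrist force passes 120 N, or if a joint passes its speed limit or range.

## Working session

There is one attempt and no reset: what is moved stays moved. The work goes in short steps, each a Python script; the robot and the scene stay as the last script left them, time stands still between calls to the robot, and variables do not carry over. Pictures are saved under pics/ and viewed, at most 10 in all, crops included, and the job is handed in when it is done.

```bash
mkdir -p pics; ls
python3 - <<'E'
from bench import *
import cv2,numpy as np
for n in("scene","top"):
    c=eyes.capture(n); cv2.imwrite(f"pics/{n}0.png",c["image"]); np.savez(f"{n}0.npz",**c)
    print(n,c["intrinsics"].tolist(),c["dist_coeffs"],c["R"].round(3).tolist(),c["t"], (-c["R"].T@c["t"]))
print(read_time_s(),read_tool_rot(),env.grip_depth)
E
```

```text
pics
scene [[529.2356220560131, 0.0, 276.2390454760333], [0.0, 529.2356220560131, 201.52582320430355], [0.0, 0.0, 1.0]] [-0.13404185  0.          0.          0.          0.        ] [[-0.551, -0.834, -0.016], [-0.61, 0.416, -0.674], [0.569, -0.362, -0.738]] [433.8845139  318.73653967 846.53291375] [-47.91456429 536.0484811  846.65397161]
top [[534.0590830794571, 0.0, 284.2045447183197], [0.0, 534.0590830794571, 214.00705771190644], [0.0, 0.0, 1.0]] [0.06819715 0.         0.         0.         0.        ] [[-0.009, -1.0, 0.026], [-0.985, 0.004, -0.175], [0.175, -0.027, -0.984]] [ 137.81899496  522.84307331 1083.58691404] [ 326.97784163  165.05065563 1154.28043694]
0.1 [ 9.76895807e-01  2.13715404e-01 -9.90651326e-05 -5.46686085e-04] 18.8
```

View pics/scene0.png

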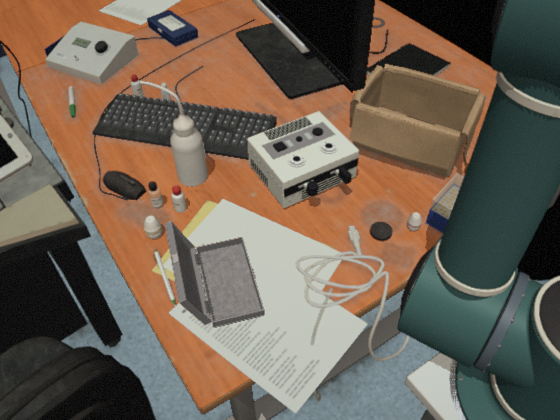

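View pics/top0.png

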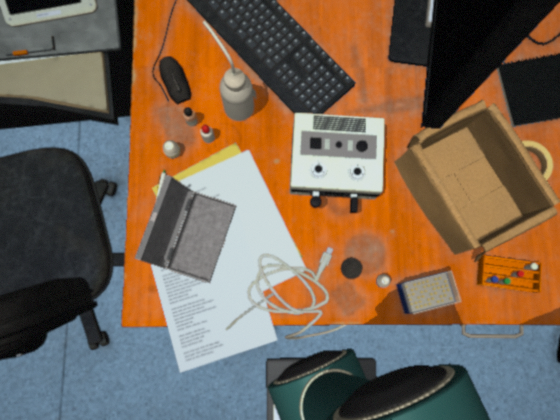

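The light source is at about (337,153) in the top view. Its handles are at (316,201) and (354,203), and the open case is at about (190,232). I'll zoom in for accurate corners.

Run:
```python
import cv2,numpy as np
t=cv2.imread("pics/top0.png");s=cv2.imread("pics/scene0.png")
a=cv2.resize(t[105:225,280:400],(400,400),interpolation=cv2.INTER_CUBIC)
b=cv2.resize(t[165:295,130:260],(400,400),interpolation=cv2.INTER_CUBIC)
cv2.imwrite("pics/ctop.png",np.hstack([a,b]))
a=cv2.resize(s[100:220,240:360],(400,400),interpolation=cv2.INTER_CUBIC)
b=cv2.resize(s[210:340,150:280],(400,400),interpolation=cv2.INTER_CUBIC)
cv2.imwrite("pics/cscene.png",np.hstack([a,b]))
```

```text
(no output)
```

View pics/ctop.png

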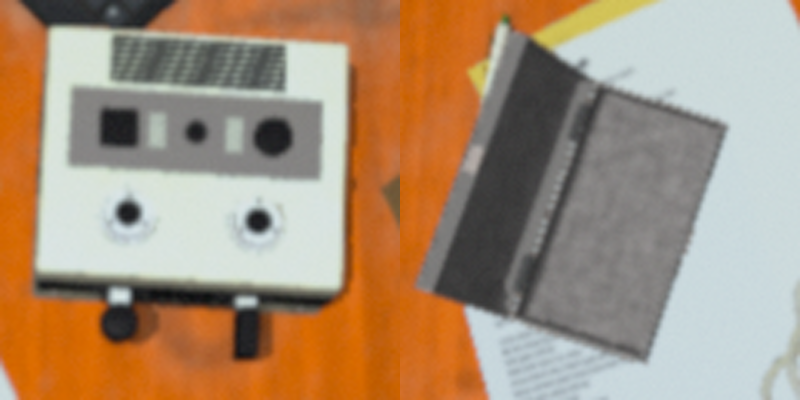

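View pics/cscene.png

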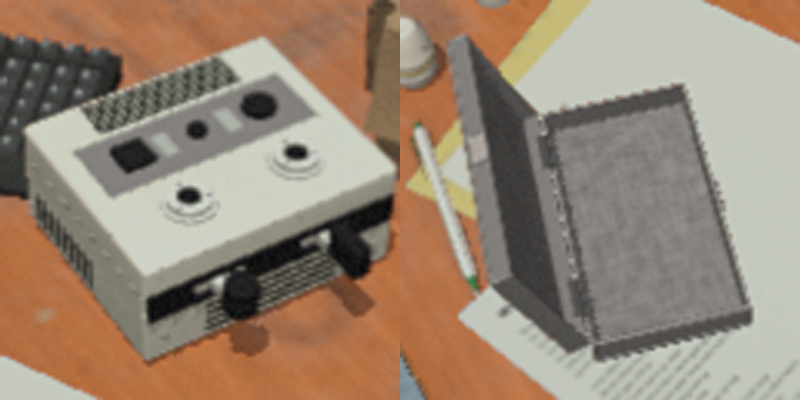

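The bar handle (filter slider) is in the right slot, at ctop (246,335), and the knob is in the left slot. The square key is at ctop (119,127), the lamp key at (272,136) and the tray corners at (597,83), (728,126), (645,360) and (515,318).

```bash
cat > vis.py <<'E'
import cv2,numpy as np
def ray(c,px):
    u=cv2.undistortPoints(np.array([[px]],float),c["intrinsics"],c["dist_coeffs"])[0,0]
    return -c["R"].T@c["t"], c["R"].T@np.array([u[0],u[1],1])
def onz(c,px,z):
    o,d=ray(c,px); return o+d*(z-o[2])/d[2]
def tri(c1,p1,c2,p2):
    (o1,d1),(o2,d2)=ray(c1,p1),ray(c2,p2)
    k=np.linalg.lstsq(np.c_[d1,-d2],o2-o1,rcond=None)[0]
    a,b=o1+k[0]*d1,o2+k[1]*d2
    return (a+b)/2,np.linalg.norm(a-b)
def blob(img,px,r=8,thr=70):
    """centroid of the dark blob holding/nearest px"""
    x,y=map(int,px); g=cv2.cvtColor(img,cv2.COLOR_BGR2GRAY)[y-r:y+r+1,x-r:x+r+1]
    n,l,s,c=cv2.connectedComponentsWithStats((g<thr).astype(np.uint8))
    i=1+np.argmin([np.hypot(*(c[j]-r)) - .05*s[j,4] for j in range(1,n)])
    return c[i]+[x-r,y-r],s[i,4]
E
python3 - <<'E'
from vis import *
T=dict(np.load("top0.npz"));S=dict(np.load("scene0.npz"))
tt=lambda x,y:(280+x*.3-.35,105+y*.3-.35); ss=lambda x,y:(240+x*.3-.35,100+y*.3-.35)
pts={"shut":((119,127),(134,155),94),"dim":((196,131),(197,129),94),"lamp":((272,136),(259,105),94),
"colL":((128,213),(190,196),96),"colR":((259,221),(296,152),96)}
W={}
for n,(a,b,z) in pts.items():
    pa,na=blob(T["image"],tt(*a));pb,nb=blob(S["image"],ss(*b))
    X,e=tri(T,pa,S,pb);W[n]=X
    print(n,pa.round(1),na,pb.round(1),nb,"top",onz(T,pa,z).round(1),"sc",onz(S,pb,z).round(1),"tri",X.round(1),round(e,1))
print("bar top end centre", onz(T,tt(247,308),74).round(1),onz(T,tt(246,355),74).round(1),"knob",onz(T,tt(120,320),74).round(1))
t2=lambda x,y:(130+x*.325-.34,165+y*.325-.34); s2=lambda x,y:(150+x*.325-.34,210+y*.325-.34)
C={"hingefar":((197,83),(145,113)),"farR":((328,126),(284,88)),"nearR":((245,360),(351,308)),"hingenear":((115,318),(195,345))}
for n,(a,b) in C.items():
    X,e=tri(T,t2(*a),S,s2(*b))
    print(n,onz(T,t2(*a),22).round(1),onz(S,s2(*b),22).round(1),X.round(1),round(e,1))
for n,a in {"lidfar":(110,20),"lidnear":(18,288),"lidfar_in":(127,35),"lidnear_in":(35,292)}.items(): print(n,onz(T,t2(*a),107).round(1))
E
```

```text
shut [315.2 142.9] 114 [279.5 146.2] 89 top [664.   70.2  94. ] sc [661.5  72.7  94. ] tri [665.4  70.   89.7] 0.3
dim [338.4 144. ] 25 [298.6 138.7] 24 top [661.3  22.2  94. ] sc [658.5  24.9  94. ] tri [662.9  21.6  89.3] 0.2
lamp [361.4 145.6] 92 [317.2 131.4] 67 top [657.8 -25.3  94. ] sc [655.4 -22.6  94. ] tri [659.2 -25.9  89.8] 0.4
colL [318.  168.3] 24 [296.4 158.4] 21 top [609.3  65.6  96. ] sc [608.2  66.1  96. ] tri [609.6  65.3  94.5] 0.3
colR [357.  170.8] 23 [328.5 145.3] 18 top [603.7 -14.2  96. ] sc [603.1 -13.8  96. ] tri [603.9 -14.4  95.2] 0.1
bar top end centre [553.5  -9.4  74. ] [523.8  -7.8  74. ] knob [546.2  69.8  74. ]
hingefar [577.6 328.4  22. ] [576.  326.8  22. ] [577.  327.5  21.8] 2.1
farR [546.6 236.7  22. ] [543.5 242.2  22. ] [549.  238.2  13.1] 2.3
nearR [384.6 291.9  22. ] [381.6 294.3  22. ] [384.8 292.5  15.9] 0.1
hingenear [413.9 380.3  22. ] [410.7 382.   22. ] [414.1 381.1  16.3] 0.6
lidfar [600.8 373.  107. ]
lidnear [426.8 425.1 107. ]
lidfar_in [590.8 361.8 107. ]
lidnear_in [424.2 414.5 107. ]
```

```bash
cat > geo.py <<'E'
import numpy as np
from scipy.spatial.transform import Rotation as Ro
LS=np.array([647.5,23.0]); LY=np.deg2rad(-3.8)
FC=np.array([480.5,310.0]); FY=np.deg2rad(72.0)
def fr(o,yaw,x,y,z):
    c,s=np.cos(yaw),np.sin(yaw); return np.array([o[0]+c*x-s*y,o[1]+s*x+c*y,z])
ls=lambda x,y,z: fr(LS,LY,x,y,z)
fc=lambda x,y,z: fr(FC,FY,x,y,z)
def quat(yaw,tilt=0.,flip=1):
    """tool z leans 'tilt' forward along heading yaw, closing line across it"""
    z=np.array([np.sin(tilt),0,-np.cos(tilt)]); y=np.array([0,flip,0.]); x=np.cross(y,z)
    return (Ro.from_euler("z",yaw)*Ro.from_matrix(np.c_[x,y,z])).as_quat()
E
python3 - <<'E'
from vis import *; from geo import *
from bench import inverse_kinematics as ik, read_tool_rot
T=dict(np.load("top0.npz"));S=dict(np.load("scene0.npz"))
print("monitor",tri(T,(425,127),S,(365,89)),"box near-left top",tri(T,(396,161),S,(357,74)),tri(T,(476,256),S,(463,172)), tri(T,(480,100),S,(372,66)))
for n,p in {"objwhite":(172,149),"brown":(190,113),"red":(207,130),"bottle":(237,85)}.items(): print(n,onz(T,p,50).round())
T47=np.deg2rad(47)
for f in(1,-1):
  for n,p,q in [("key",ls(14,48,90),quat(LY,0,f)),("lamp",ls(14,-48,90),quat(LY,0,f)),("lamp90",ls(14,-48,90),quat(LY+np.pi/2,0,f)),
    ("grasp",ls(-44-59,-40,61),quat(LY,T47,f)),("out",ls(-44-149,-40,61),quat(LY,T47,f)),
    ("place",fc(-11,59-1,15),quat(FY-np.pi/2,T47,f)),("above",fc(-11,59-1,70),quat(FY-np.pi/2,T47,f)),
    ("lid",fc(125,30,75),quat(FY,0,f)),("lidend",fc(40,30,75),quat(FY,0,f)),("lid90",fc(125,30,75),quat(FY-np.pi/2,0,f))]:
    r=ik(p,q); print(f,n,p.round(),None if r is None else np.round(r,2))
E
```

```text
monitor (array([ 669.3182384 , -149.36221529,  150.28520381]), np.float64(22.674047358287403)) box near-left top (array([573.93337585, -48.80338662, 278.94694992]), np.float64(3.4589091052574186)) (array([ 436.01493766, -280.32449675,    5.78695825]), np.float64(2.021198187970957)) (array([ 744.76873554, -259.2334969 ,  127.42666552]), np.float64(8.710339915850804))
objwhite [664. 372.  50.]
brown [745. 335.  50.]
red [707. 298.  50.]
bottle [809. 235.  50.]
1 key [665.  70.  90.] [ 0.07  0.16  1.6  -0.    1.38 -1.44]
1 lamp [658. -26.  90.] [-0.08  0.14  1.62 -0.    1.38 -1.58]
1 lamp90 [658. -26.  90.] None
1 grasp [542. -10.  61.] [-0.07 -0.58  2.44 -0.    0.46 -1.57]
1 out [452.  -4.  61.] None
1 place [422. 317.  15.] [ 1.01 -0.14  2.22 -0.95  1.06  0.24]
1 above [422. 317.  70.] [ 1.01 -0.23  2.19 -0.9   1.14  0.13]
1 lid [491. 438.  75.] [ 0.69  0.15  1.64 -0.    1.35 -2.14]
1 lidend [464. 357.  75.] [ 0.61 -0.    1.8  -0.    1.34 -2.22]
1 lid90 [491. 438.  75.] [ 0.69  0.15  1.64 -0.    1.35 -0.57]
-1 key [665.  70.  90.] [ 0.07  0.16  1.6  -0.    1.38  1.7 ]
-1 lamp [658. -26.  90.] [-0.08  0.14  1.62 -0.    1.38  1.56]
-1 lamp90 [658. -26.  90.] [-0.08  0.14  1.62 -0.    1.38 -0.01]
-1 grasp [542. -10.  61.] [-0.07 -0.58  2.44 -0.    0.46  1.57]
-1 out [452.  -4.  61.] None
-1 place [422. 317.  15.] [ 1.01 -0.14  2.22 -0.95  1.06 -2.9 ]
-1 above [422. 317.  70.] None
-1 lid [491. 438.  75.] [ 0.69  0.15  1.64 -0.    1.35  1.  ]
-1 lidend [464. 357.  75.] [ 0.61 -0.    1.8  -0.    1.34  0.93]
-1 lid90 [491. 438.  75.] [ 0.69  0.15  1.64 -0.    1.35  2.58]
```

Run:
```python
from geo import *
from bench import inverse_kinematics as ik
for s in(-54,-58,-62):
  for d in(74,78):
    row=[]
    for t in range(0,60,3):
      ok=False
      for f in(1,-1):
        r=ik(ls(-44+s-d,-40,50+11),quat(LY,np.deg2rad(t),f)); 
        if r is not None: ok=True; last=(t,np.round(r,2))
      row.append(int(ok))
    print(s,d,row,last)
# side-leaning option: does lid-side roll matter / place tilts
for end in(1,-1):
  for t in range(-60,61,10):
    h=FY-np.pi/2 if end>0 else FY+np.pi/2
    print(end,t,[None if (r:=ik(fc(-11,end*58,15),quat(h,np.deg2rad(t),f))) is None else np.round(r,2).tolist() for f in(1,-1)])
```

```text
-54 74 [1, 1, 1, 1, 1, 1, 1, 1, 1, 1, 1, 1, 1, 1, 0, 0, 0, 0, 0, 0] (39, array([-0.07, -0.77,  2.49, -0.  ,  0.74,  1.57]))
-54 78 [1, 1, 1, 1, 1, 1, 1, 1, 1, 1, 1, 1, 1, 1, 0, 0, 0, 0, 0, 0] (39, array([-0.07, -0.78,  2.49, -0.  ,  0.75,  1.57]))
-58 74 [1, 1, 1, 1, 1, 1, 1, 1, 1, 1, 1, 1, 1, 1, 0, 0, 0, 0, 0, 0] (39, array([-0.07, -0.78,  2.49, -0.  ,  0.75,  1.57]))
-58 78 [1, 1, 1, 1, 1, 1, 1, 1, 1, 1, 1, 1, 1, 0, 0, 0, 0, 0, 0, 0] (36, array([-0.07, -0.76,  2.47, -0.  ,  0.81,  1.57]))
-62 74 [1, 1, 1, 1, 1, 1, 1, 1, 1, 1, 1, 1, 1, 0, 0, 0, 0, 0, 0, 0] (36, array([-0.07, -0.76,  2.47, -0.  ,  0.81,  1.57]))
-62 78 [1, 1, 1, 1, 1, 1, 1, 1, 1, 1, 1, 1, 1, 0, 0, 0, 0, 0, 0, 0] (36, array([-0.07, -0.78,  2.47, -0.  ,  0.81,  1.57]))
1 -60 [[0.3, 0.48, 1.61, 0.57, 1.94, -1.0], [0.3, 0.48, 1.61, 0.57, 1.94, 2.14]]
1 -50 [[0.33, 0.38, 1.66, 0.49, 1.83, -0.99], [0.33, 0.38, 1.66, 0.49, 1.83, 2.16]]
1 -40 [[0.36, 0.28, 1.72, 0.42, 1.71, -0.96], [0.36, 0.28, 1.72, 0.42, 1.71, 2.18]]
1 -30 [[0.41, 0.19, 1.78, 0.34, 1.59, -0.92], [0.41, 0.19, 1.78, 0.34, 1.59, 2.23]]
1 -20 [[0.46, 0.09, 1.8
[... 911 characters left out ...]
.03, 1.97, -0.32, 1.0, -0.53]]
-1 -10 [[0.51, 0.02, 1.89, -0.14, 1.11, 2.45], [0.51, 0.02, 1.89, -0.14, 1.11, -0.69]]
-1 0 [[0.44, 0.09, 1.81, -0.0, 1.24, 2.33], [0.44, 0.09, 1.81, -0.0, 1.24, -0.81]]
-1 10 [[0.39, 0.17, 1.73, 0.11, 1.38, 2.24], [0.39, 0.17, 1.73, 0.11, 1.38, -0.9]]
-1 20 [[0.34, 0.26, 1.65, 0.21, 1.52, 2.18], [0.34, 0.26, 1.65, 0.21, 1.52, -0.96]]
-1 30 [[0.3, 0.36, 1.57, 0.29, 1.65, 2.14], [0.3, 0.36, 1.57, 0.29, 1.65, -1.0]]
-1 40 [[0.27, 0.46, 1.49, 0.37, 1.79, 2.12], [0.27, 0.46, 1.49, 0.37, 1.79, -1.02]]
-1 50 [[0.24, 0.56, 1.42, 0.44, 1.92, 2.11], [0.24, 0.56, 1.42, 0.44, 1.92, -1.03]]
-1 60 [[0.22, 0.65, 1.36, 0.52, 2.05, 2.12], [0.22, 0.65, 1.36, 0.52, 2.05, -1.02]]
```

```bash
cat > s1.py <<'E'
from geo import *; from bench import *
q=quat(LY+np.pi/2,0,-1)
eoat.grip(0.0,20)
env.reach([250,-380,260],q)
env.reach([430,-10,260],q)
def press(y):
    p=ls(14,y,115); env.reach(p,q); f0=read_contact_force()[2]
    z=95.; env.servo_line(ls(14,y,z),vel=80)
    while z>87.5:
        z-=0.8; env.servo_line(ls(14,y,z),vel=25); f=read_contact_force()[2]-f0
        print(round(z,1),read_position().round(1)[2],round(float(f),1))
        if f>9: break
    env.pause(.15); env.servo_line(p,vel=120)
press(48); print(read_time_s())
env.servo_line(ls(14,48,125))
press(-48); print(read_time_s())
env.servo_line(ls(14,-48,140));
E
python3 s1.py
```

```text
94.2 94.4 -0.2
93.4 93.6 1.4
92.6 92.7 1.4
91.8 91.9 2.4
91.0 91.1 2.2
90.2 90.3 3.2
89.4 90.2 9.6
7.8
94.2 94.4 0.6
93.4 93.6 1.0
92.6 92.7 1.7
91.8 91.9 2.3
91.0 91.1 3.4
90.2 90.3 3.5
89.4 90.2 10.1
11.1917
```

```bash
cat > s2.py <<'E'
from geo import *; from bench import *; import cv2
t=np.deg2rad(36); q=quat(LY,t,1); zt=Ro.from_quat(q).as_matrix()[:,2]
P=ls(-44-60,-40,58)
print([None if (r:=inverse_kinematics(p,q)) is None else np.round(r,2) for p in (P-70*zt,P,ls(-104-76,-40,58))])
env.servo_line(ls(-80,-30,170)); 
env.reach(P-70*zt,q); eoat.grip(0.4)
env.servo_line(P-25*zt)
for n in("scene","top"):
    c=eyes.capture(n); np.savez(n+"1.npz",**c); cv2.imwrite(f"pics/{n}1.png",c["image"])
S=cv2.imread("pics/scene1.png")[100:240,220:400]; T=cv2.imread("pics/top1.png")[105:245,260:440]
cv2.imwrite("pics/c1.png",np.hstack([cv2.resize(i,(400,311),interpolation=cv2.INTER_CUBIC) for i in(S,T)]))
print(read_position(),P,read_contact_force(),read_time_s())
E
python3 s2.py
```

```text
[array([-0.07, -0.68,  2.34, -0.  ,  0.85, -1.57]), array([-0.07, -0.48,  2.32, -0.  ,  0.68, -1.57]), array([-0.07, -0.76,  2.47, -0.  ,  0.8 , -1.57])]
[526.43534432  -9.01460245  79.24993633] [541.07769128 -10.01957309  58.        ] [ 0.49360742 -0.58430762  0.59363682] 15.0667
```

View pics/c1.png

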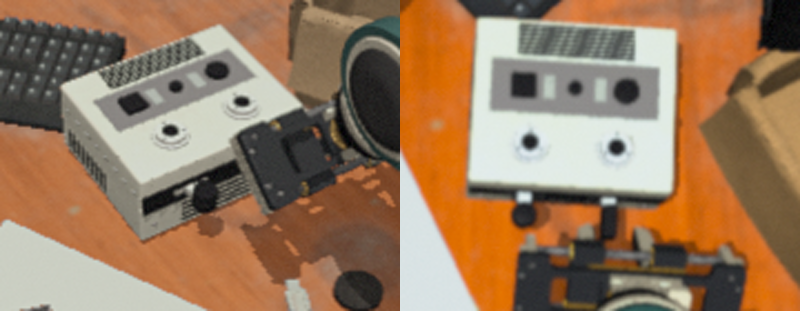

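The fingers straddle the bar at c1 (609,220), with pads at (585,240) and (643,238). After allowing for parallax they are centred, so I'll advance and grip.

```bash
cat > s3.py <<'E'
from geo import *; from bench import *
P=ls(-104,-40,58)
env.servo_line(P,vel=80); f0=read_contact_force(); print("in",f0.round(1))
eoat.grip(0.0,15); print("gap",read_finger_gap()*93,read_grip_force(),(read_contact_force()-f0).round(1))
E
python3 s3.py
```

```text
in [0.2 0.6 1.1]
gap 13.562407972009524 14.983469992876053 [-3.8 -0.4  1.5]
```

```bash
cat > s4.py <<'E'
from geo import *; from bench import *
f0=read_contact_force()
eoat.grip(0.0,50); print((read_contact_force()-f0).round(1),read_grip_force())
for d in(2,4,8,20,45,77):
    env.servo_line(ls(-104-d,-40,58),vel=30 if d<10 else 70); print(d,read_position().round(1),(read_contact_force()-f0).round(1))
    if d==8 and read_finger_gap()*93<12: break
print(read_finger_gap()*93,read_time_s())
import cv2
for n in("scene","top"):
    c=eyes.capture(n); cv2.imwrite(f"pics/{n}2.png",c["image"])
S=cv2.imread("pics/scene2.png")[100:240,220:400]; T=cv2.imread("pics/top2.png")[105:245,260:440]
cv2.imwrite("pics/c2.png",np.hstack([cv2.resize(i,(400,311),interpolation=cv2.INTER_CUBIC) for i in(S,T)]))
E
python3 s4.py
```

```text
[-0.3 -0.3  2.7] 49.98725652694702
2 [539.3  -9.8  58.3] [ 8.6  0.4 -2.5]
4 [537.4  -9.8  58.5] [ 8.5 -0.4 -2.4]
8 [533.   -9.4  58.1] [-3.6 -0.5  2.7]
20 [520.5  -8.6  57.9] [-16.5   2.   10.8]
45 [496.3  -7.   58. ] [ 1.6  1.  -0.8]
77 [464.4  -4.9  57.9] [ 4.2 -0.5 -3.8]
13.44174012546445 18.4667
```

View pics/c2.png

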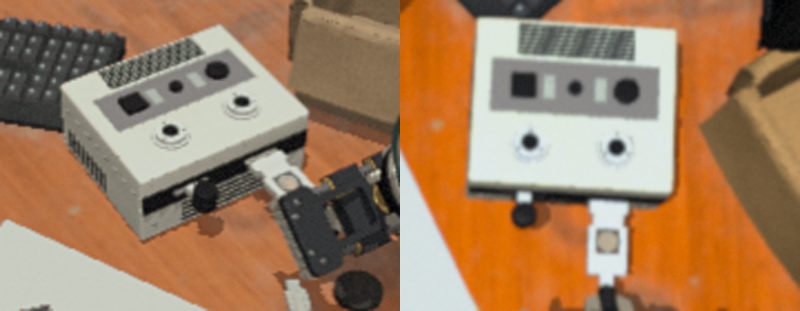

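The slider is drawn out. Its blade end is at c2 (609,203), close to the front face, so I'll check the clearance numerically and pull a little further before lifting.

```bash
cat > s5.py <<'E'
from geo import *; from bench import *; from vis import onz; import cv2
T=dict(np.load("top1.npz"))
img=cv2.imread("pics/top2.png")
# white columns profile along the slider, brightness
print([int(img[y,350:358].mean()) for y in range(186,236)])
for y in(195,197): print(onz(T,(354,y),58).round(1))
print("front",ls(-80,-40,0).round(1))
q=read_tool_rot()
for d in(80,84,88,92):print(d,inverse_kinematics(ls(-104-d,-40,58),q) is not None)
h=FY-np.pi/2+np.deg2rad(9); Q=quat(h,np.deg2rad(36),1)
for p in(fc(-12,61,90),fc(-12,61,12)): print(p.round(),np.round(inverse_kinematics(p,Q),2))
E
python3 s5.py
```

```text
[227, 227, 223, 201, 157, 116, 83, 51, 74, 147, 206, 227, 230, 229, 230, 229, 229, 229, 230, 230, 227, 206, 160, 138, 151, 162, 166, 168, 167, 164, 158, 144, 145, 189, 224, 230, 230, 229, 230, 229, 230, 229, 220, 205, 195, 191, 173, 128, 73, 45]
[561.3 -12.6  58. ]
[557.  -12.5  58. ]
front [565.  -11.6   0. ]
80 True
84 True
88 True
92 False
[419. 317.  90.] [ 0.9  -0.35  2.18 -0.62  1.07 -0.28]
[419. 317.  12.] [ 0.9  -0.25  2.24 -0.69  0.93 -0.16]
```

```bash
cat > s6.py <<'E'
from geo import *; from bench import *; import cv2
env.servo_line(ls(-104-86,-40,58),vel=60)
env.servo_line(ls(-104-84,-40,105),vel=100)
h=FY-np.pi/2+np.deg2rad(9); Q=quat(h,np.deg2rad(36),1)
env.servo_line(fc(-12,61,100),Q,vel=140)
env.servo_line(fc(-12,61,45),vel=100)
print(read_position(),read_contact_force().round(1),read_finger_gap()*93,read_time_s())
for n in("scene","top"):
    c=eyes.capture(n); cv2.imwrite(f"pics/{n}3.png",c["image"])
S=cv2.imread("pics/scene3.png")[200:370,140:360]; T=cv2.imread("pics/top3.png")[150:320,120:340]
cv2.imwrite("pics/c3.png",np.hstack([cv2.resize(i,(400,309),interpolation=cv2.INTER_CUBIC) for i in(S,T)]))
E
python3 s6.py
```

```text
Traceback (most recent call last):
  File "s6.py", line 5, in <module>
    env.servo_line(fc(-12,61,100),Q,vel=140)
    ~~~~~~~~~~~~~~^^^^^^^^^^^^^^^^^^^^^^^^^^
bench.IKError: the arm cannot follow that straight line within its joint ranges
```

```bash
sed -i '/ls(-104/d; s/env.servo_line(fc(-12,61,100),Q,vel=140)/print(read_qpos().round(2),np.round(inverse_kinematics(fc(-12,61,100),Q),2)); env.reach(fc(-12,61,100),Q)/' s6.py; python3 s6.py
```

```text
[-0.07 -0.83  2.43 -0.    0.91 -1.57] [ 0.9  -0.36  2.17 -0.62  1.08 -0.29]
[418.93674474 317.50481645  45.26184627] [ 1.1 -1.2  0.2] 13.514488121007744 21.6083
```

View pics/c3.png

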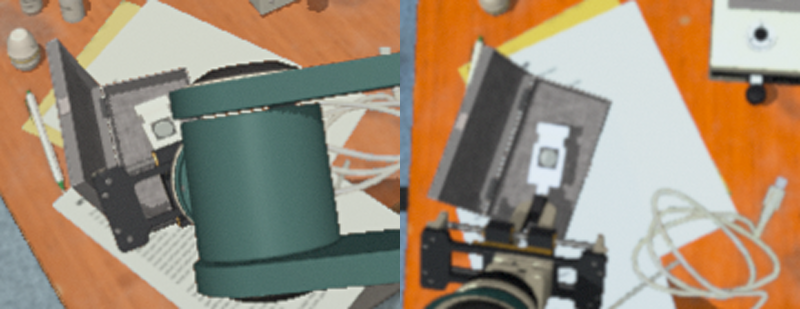

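The slider hangs level over the tray, with its window at c3 (547,157). The gripper body at (425,235) clears the lid corner at (430,200), so I'll lower it until it touches.

```bash
cat > s7.py <<'E'
from geo import *; from bench import *
env.servo_line(fc(-12,61,18),vel=60); f0=read_contact_force(); z=18.
while z>9.5:
    z-=.7; env.servo_line(fc(-12,61,z),vel=20); f=read_contact_force()-f0; print(round(z,1),read_position()[2].round(1),f.round(1), read_ft_torque().round(2))
    if f[2]>6: break
E
python3 s7.py
```

```text
17.3 17.6 [-0.3 -0.4  0.2] [ 0.12  0.28 -0.02]
16.6 16.6 [ 0.1  0.4 -0.4] [0.06 0.33 0.01]
15.9 15.9 [ 0.4 -0.4  0.3] [ 0.1   0.23 -0.04]
15.2 15.1 [ 0.9 -0.6 -0.7] [ 0.1   0.25 -0.04]
14.5 14.4 [ 0.4 -0.  -0.4] [0.12 0.26 0.05]
13.8 13.8 [ 0.8  0.2 -1.2] [ 0.15  0.33 -0.04]
13.1 13.0 [-0.3 -0.3  0.3] [ 0.08  0.3  -0.05]
12.4 12.4 [ 0.4 -0.8  0.6] [ 0.12  0.16 -0.  ]
11.7 12.4 [-4.1 -1.1  7.1] [-0.32  0.09 -0.3 ]
```

```bash
cat > s8.py <<'E'
from geo import *; from bench import *; import cv2
eoat.grip(0.0,4); env.pause(.2); eoat.grip(0.23)
print(read_contact_force().round(1),read_finger_gap()*93)
zt=Ro.from_quat(read_tool_rot()).as_matrix()[:,2]; p=read_position()
for d in(55,45,35): 
    try: env.servo_line(p-d*zt,vel=90); print("back",d); break
    except env.IKError: pass
print(read_position(),read_contact_force().round(1))
eoat.grip(0.0)
p=read_position(); env.servo_line([p[0],p[1],150],vel=200) if inverse_kinematics([p[0],p[1],150],read_tool_rot()) is not None else None
for n in("scene","top"):
    c=eyes.capture(n); cv2.imwrite(f"pics/{n}4.png",c["image"])
S=cv2.imread("pics/scene4.png")[200:370,140:360]; T=cv2.imread("pics/top4.png")[150:320,120:340]
cv2.imwrite("pics/c4.png",np.hstack([cv2.resize(i,(400,309),interpolation=cv2.INTER_CUBIC) for i in(S,T)]))
print(read_position(),read_qpos().round(2),read_time_s())
q=quat(FY,0,-1)
for p in(fc(20,110,230),fc(125,30,200),fc(118,30,85),fc(45,30,85)): print(p.round(),inverse_kinematics(p,q))
E
python3 s8.py
```

```text
[-0.4  0.5 -0.5] 21.662576838825952
back 55
[386.79388506 322.34949046  55.78527405] [ 0.  -0.1 -0.2]
[386.45982319 321.88227304 148.00301327] [ 0.97 -0.44  2.14 -0.6   1.21 -0.3 ] 27.4
[382. 363. 230.] [ 7.11430361e-01 -2.12214284e-01  1.73996318e+00 -4.44089210e-16
  1.61384376e+00  1.02558963e+00]
[491. 438. 200.] [ 6.90214820e-01  8.41888685e-02  1.50584110e+00 -4.44089210e-16
  1.55156268e+00  1.00437408e+00]
[488. 431.  85.] [ 6.84447430e-01  1.31955226e-01  1.64380444e+00 -4.44089210e-16
  1.36583299e+00  9.98606696e-01]
[466. 362.  85.] [ 6.17438835e-01  2.94662879e-04  1.78223796e+00 -4.44089210e-16
  1.35906003e+00  9.31598101e-01]
```

View pics/c4.png

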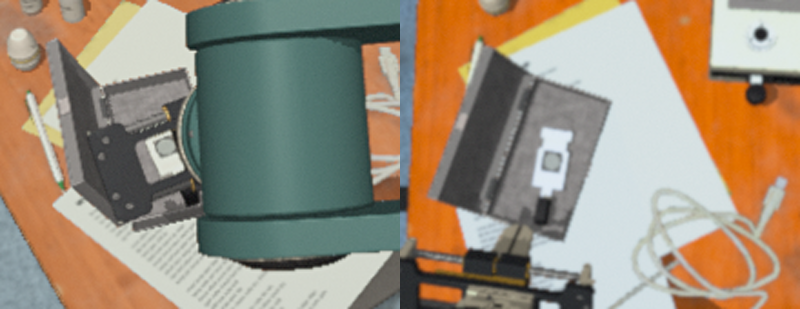

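The slider lies flat inside the tray at c4 (550,165), with its handle up at (543,210) inside the wall. Next I'll push the lid over from behind.

```bash
cat > s9.py <<'E'
from geo import *; from bench import *; import cv2
q=quat(FY,0,-1)
env.reach(fc(20,110,240),q); env.reach(fc(125,30,200),q)
env.servo_line(fc(120,30,85),vel=200); print(read_contact_force().round(1))
for x in(100,80,65,50,38):
    env.servo_line(fc(x,30,85),vel=70); print(x,read_contact_force().round(1))
env.servo_line(fc(75,30,130),vel=150); env.servo_line(fc(110,60,220),vel=200); env.pause(3)
for n in("scene","top"):
    c=eyes.capture(n); cv2.imwrite(f"pics/{n}5.png",c["image"])
S=cv2.imread("pics/scene5.png")[200:370,140:360]; T=cv2.imread("pics/top5.png")[110:280,120:340]
cv2.imwrite("pics/c5.png",np.hstack([cv2.resize(i,(400,309),interpolation=cv2.INTER_CUBIC) for i in(S,T)]))
print(read_time_s())
E
python3 s9.py
```

```text
[1.  0.4 0.6]
100 [ 0.4 -0.1  0.1]
80 [-0.7  0.3 -0.6]
65 [-0.3  0.4  0.5]
50 [-0.3 -0.1  0.4]
38 [ 0.1 -0.6  0.2]
36.1583
```

View pics/c5.png

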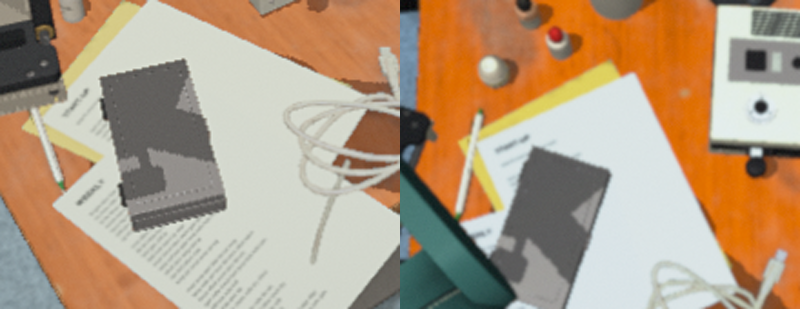

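The lid lies over the tray. I'll check that its height matches shut (36 mm) and that it has stopped moving.

Run:
```python
from geo import *; from vis import *; from bench import *
T=dict(np.load("top1.npz"));S=dict(np.load("scene1.npz"))
print(tri(T,(120+209*.55,110+170*.55),S,(140+186*.55,200+60*.55)),fc(-48,-88,36).round(1))
env.pause(.5)
a=cv2.imread("pics/scene5.png")[220:340,180:280].astype(int); b=eyes.capture("scene")["image"][220:340,180:280].astype(int)
print(np.abs(a-b).max(),np.abs(a-b).mean(),read_contact_force().round(1),read_qd().round(3).max(),read_time_s())
```

```text
(array([548.98075289, 238.38481635,  30.60314469]), np.float64(1.5692122097265235)) [549.4 237.2  36. ]
7 0.9799722222222222 [-0.3  0.8 -0.4] -0.0 36.7083
```

The measured height is consistent with a shut lid, the picture is static and the robot is touching nothing.

```bash
python3 -c "
from bench import *
print(sign_off())"
```

```text
the job is handed in; nothing more can be done
None
```

I pressed the shutter key and then the lamp key, drew out the bar-handle slider, set it flat with its handle up in the filter case, shut the lid, and handed the job in at about 37 s; the knob slider was left in its slot.

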